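# Turn the leaf of the wash-care guide

### The arm

A 6-joint arm with a two-finger parallel gripper is mounted at the origin on the work surface. World frame = base frame: x ahead of the robot, y to its left, z up, the work surface at z = 0. Lengths are in m, angles in degrees, forces in N, time in s.
With the tool pointing down it reaches from about 0.4 to 0.825 m from the base axis. Payload 7 kg.
Tool frame: the origin (TCP) lies where the fingers leave the gripper's body, on its centre line; the fingertips stand 66 mm ahead of it and the grasp point (between the pads) lies 47 mm ahead of it; z points along the fingers, y is the direction in which the jaws open and shut (so a half turn about z gives the same grasp; the last joint's range is limited). The gripper opens to 88 mm and grips with 3 to 60 N. Pads are 19 mm wide; open, the fingers measure 130 mm over their backs; the gripper's body (78 mm by 193 mm) begins 47 mm behind the grasp point.
Start: joints at [84.803, 20.546, 0.682, 0, -70.136, -16.507], TCP at [0.25, 0.627, 0.292] pointing down, gripper open.
Joint ranges: [-176.03, 176.03], [-82.01, 121.73], [-58.28, 71.71], [-173.87, 95.51], [-174.79, -0.11], [-173.66, 173.66]. Speed limits (degrees/s): [136.94, 136.94, 172.46, 180, 180, 180].

### API

Orientations are given as [roll, pitch, yaw] about the fixed x, y, z axes, in that order (R = Rz(yaw) Ry(pitch) Rx(roll)).
In Python, from plant import get_obs, snapshot, close_job gives the robot as it stands.
- The arm moves only by the tool play_rows, never from a script. Its argument "series" is a list of rows, each a list of 5 numbers: the opening in per cent of the stroke, from 0 (shut) to 100 (fully open), then the shift along the tool's x, y, z in m, then the turn about the tool's z in degrees. In form: [[jaw, dx, dy, dz, spin], ...]. A call has 1 to 10 rows; each row is the pose to reach, as a shift and turn from the pose commanded when the call began, along the tool's axes at that moment; what a row does not reach only later rows make up. A row lasts 1/10 s, in which the tool goes at most 50 mm and 8.59 degrees, less where a joint would pass 70% of its speed; a pose out of reach is approached as far as the arm can. A call with a gripper value outside its range is refused whole. The fingers move at their own pace and stop on an object; the grip force is fixed at half the most. Time passes only in rows, so rows that repeat a pose let the fingers close. It gives the time, the measured TCP pose, the force and the opening at its end, in the units of the state.
- get_obs(): the state, without advancing time (a new reading comes with each control period).
- snapshot(name): name is "scene" or "top"; returns a dict with "frame" (384x512x3 uint8, red, green, blue), "z_map" (384x512 float32, m along the optical axis (not along the pixel's ray), 0 where there is no reading), "mtx" (3x3 intrinsics, pixels), "D" ([k1, k2, p1, p2, k3] as OpenCV has them; the pictures are not rectified), "camera_from_world" (4x4, takes a point from world to camera coordinates). Camera axes: x right, y up, looking along -z (the intrinsics and any distortion apply to the point x, -y, -z); pixel columns grow to the right and rows downward; lengths in m; the calibration is good to about 2 mm. A picture is of the moment at which its call begins.
- close_job(): hands the job in, once; it reports no verdict.
The state is a dict: "clock": time; "joint_pos": joint angles; "qvel": joint speeds; "tau": joint torques, N m; "tool_pos": TCP position; "orientation": TCP orientation; "force": force on the tool from outside, world axes, zero at the start; "moment": the same for the moment, N m; "opening": finger opening in m.
Only numpy, scipy, OpenCV 4.12 (cv2) and the standard library are available. Lean on these libraries where they do the work, as an engineer would, in place of code of your own. Each camera call takes 0.05 s, during which the arm holds its last target.

### The job

Turn the page of the wash-care guide on the laundry bench: with your fingertips or the outside of your fingers, push the half-raised leaf up and over its spine, steadily and without flinging it, and press it down until it lies flat on the other side with its blue face up. Do not pinch the leaf, do not lift the guide or drag it along the bench, and leave the jar, the funnel and the brush undisturbed.

Things in the scene. Friction and masses are not known exactly. Their poses are not given: they have to be found in the camera images.
- guide: wash-care guide: heavy (1.4 kg) loose black board, 170 mm along the spine (its x) by 250 mm (its y) by 13 mm thick. Origin: centre of underside, z up. The spine (leaf hinge) runs along x through the middle, 16.5 mm above the origin. The leaf starts over the -y half; the +y half is bare (white page, red, green, grey bars). +y is the robot's left, turned up to 0.6 rad
- leaf (a joint): angle of the leaf about the spine, rad: 0 flat on the -y half, 1.57 upright, 3.14 flat on the +y half (its stop). Starts at 0.5 to 0.9. Stiff hinge: the 0.1 kg leaf stays wherever it is left and follows 1 to 2 N at its outer edge. Leaf 5 mm thick, 150 mm along the spine, 121 mm out from it. Yellow face up at the start, blue below. Lying flat, its faces are 14 and 19 mm above the bench
- leaf_tab (a point): middle of the outer edge of the leaf's orange tab, at mid-thickness, 140 mm from the spine (15 mm beyond the board's edge); the tab is 50 mm wide along the spine, centred on the leaf. x axis along the spine (the guide's x), y from the tab towards the spine, z square to the leaf out of its yellow face
- caddy: small round turntable caddy, fixed to the bench, 244 mm across, rim 44 mm high, with a central post and chrome hook up to 191 mm; origin at the centre of its underside. It stands to the robot's left with the jar and funnel in it
- jar: white ceramic jar with a blue lid, 68 mm across, about 90 mm high, loose in the caddy; origin at the centre of its underside. Leave it alone
- funnel: red plastic funnel standing on its mouth, 84 mm across, 95 mm high, loose in the caddy; origin at the centre of its underside. Leave it alone
- brush: bamboo brush lying on its white nylon bristles, 150 mm long (its x axis), 50 mm wide, 39 mm high, loose on the bench beyond the guide; origin at the centre of its underside. Leave it alone

How it is judged (in metres and radians):
On the way, in this order (a step that is already met when the one before it is completed fails the run):
1. the leaf is pushed up past upright (value of joint leaf above 1.65 rad), for 0.05 s.
2. the leaf lies flat on the other side (value of joint leaf above 3.05 rad), for 0.2 s.
At the end, for the whole second after the job is handed in: The leaf lies flat on the other side of the spine (joint above 3.05 rad, within about 5 degrees of its stop) and at rest; the guide rests flat on the bench within 20 mm of where it stood (value of joint leaf above 3.05 rad and velocity of joint leaf below 0.05 rad/s and linear speed of guide below 0.01 m/s and height (world z) of guide below 0.005 m and distance of guide from where it was at the start of the episode below 0.02 m); the robot touches nothing.
It fails at once if the leaf is flung over (faster than 6 rad/s) (velocity of joint leaf above 6 rad/s).
It fails at once if the leaf is pinched (the space between the finger pads holds the leaf: grasp point within 4 mm of its mid-plane, inside its outline, under load) (z of the grasp point in the frame of leaf_tab between -0.004 and 0.004 m and x of the grasp point in the frame of leaf_tab between -0.08 and 0.08 m and y of the grasp point in the frame of leaf_tab between -0.005 and 0.14 m and contact force between the fingers and guide above 2 N).
It fails at once if the guide is lifted (more than 15 mm), tipped (more than 0.15 rad) or dragged (more than 20 mm) (height (world z) of guide above 0.015 m or angle between guide's own z axis and vertical above 0.15 rad or distance of guide from where it was at the start of the episode above 0.02 m).
It fails at once if the jar, the funnel or the brush is disturbed (moved more than 20 mm or tipped) (distance of any of jar, funnel, brush from where it was at the start of the episode above 0.02 m or angle between any of jar, funnel, brush's own z axis and vertical above 0.3 rad).
It also fails if it takes over 42 s, if anything falls off the work surface, if the arm or the gripper's body presses on something with over 40 N, if the wrist force passes 120 N, or if a joint passes its speed limit or range.

## Working session

There is one attempt and no reset: what is moved stays moved. The work goes in short steps, Python scripts to look and compute and a tool call to move; the robot and the scene stay as the last step left them, time stands still between calls to the robot, and variables do not carry over. Pictures are saved under pics/ and viewed, and the job is handed in when it is done.

Besides the shell and the picture viewer there is one more tool, called after "Request:" in YAML: its name, and indented under it one key for each argument. play_rows: Moves the arm, as the interface text tells. Its arguments: {"type":"object","properties":{"series":{"type":"array"}},"required":["series"]}

```bash
ls; mkdir -p pics
cat > h.py <<'E'
import numpy as np, cv2
from plant import get_obs, snapshot, close_job
def save(s,n): cv2.imwrite('pics/'+n, s['frame'][:,:,::-1])
def world(s,u,v,d=None):
    # u,v arrays -> world pts using z_map
    u=np.asarray(u,float);v=np.asarray(v,float)
    if d is None: d=s['z_map'][v.astype(int),u.astype(int)]
    p=cv2.undistortPoints(np.stack([u,v],-1).reshape(-1,1,2),s['mtx'],np.array(s['D'])).reshape(-1,2)
    c=np.stack([p[:,0]*d,-p[:,1]*d,-d*np.ones(len(p)),np.ones(len(p))])
    return (np.linalg.inv(s['camera_from_world'])@c)[:3].T
E
python3 - <<'E'
from h import *
for n in('scene','top'):
    s=snapshot(n); save(s,n+'0.png'); np.savez('pics/'+n+'0.npz',**{k:np.array(v) for k,v in s.items()})
    print(np.linalg.inv(s['camera_from_world'])[:3,3], s['mtx'][0,0],s['D'])
print(get_obs())
E
```

```text
pics
[0.95675396 0.78567072 0.67234958] 352.3771289317323 [0.01696625 0.         0.         0.         0.        ]
[0.47514736 0.17507626 0.89491509] 376.29060345477876 [0.0259197 0.        0.        0.        0.       ]
{'clock': 0.1, 'joint_pos': array([ 8.48016676e+01,  2.05876102e+01,  6.38264484e-01, -1.78187268e-02,
       -7.01344139e+01, -1.65073358e+01]), 'qvel': array([-0.04458437, -0.03768518,  0.09549141, -0.02193682, -0.0551777 ,
        0.03160731]), 'tau': array([-1.31422610e-03, -5.84162700e+01,  2.93751615e+01,  7.01537937e+00,
        1.01529653e-02, -5.36487744e-05]), 'tool_pos': array([0.2495271 , 0.62682061, 0.29130712]), 'orientation': array([ 1.79914933e+02, -7.74040219e-03, -2.17117299e+01]), 'force': array([ 0.16024789,  0.55052027, -0.11810916]), 'moment': array([ 0.02140956, -0.00625676,  0.00108512]), 'opening': 0.0875414288282553}
```

```bash
ls pics
```

```text
scene0.npz
scene0.png
top0.npz
top0.png
```

View pics/scene0.png

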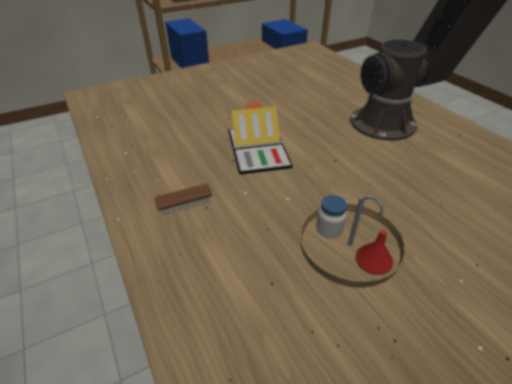

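View pics/top0.png

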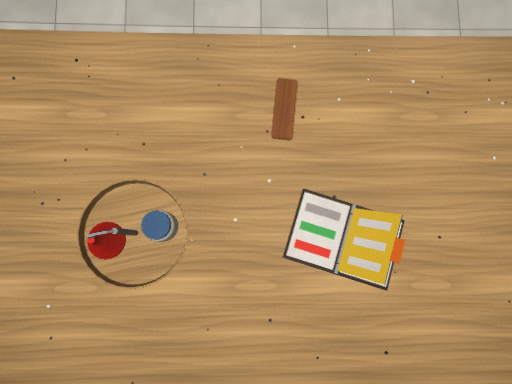

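The scene view shows the guide at about (260,140), with the brush at (183,197) and the caddy at (352,243). In the top view the guide is at (345,240), with its bare half on the left, the yellow leaf on the right and the orange tab at (398,250). The brush is at (285,110), and the caddy is at (133,233). Next I'll measure the guide and leaf.

```bash
cat > m.py <<'E'
from h import *
import sys
def measure(s,dbg=True):
    hsv=cv2.cvtColor(s['frame'],cv2.COLOR_RGB2HSV); H,S,V=[hsv[...,i].astype(int) for i in range(3)]
    out={}
    def blob(m):
        m=cv2.morphologyEx(m.astype(np.uint8),cv2.MORPH_OPEN,np.ones((2,2)))
        n,l,st,c=cv2.connectedComponentsWithStats(m)
        if n<2:return None
        i=1+np.argmax(st[1:,4]); return l==i
    rs={'yellow':(H>21)&(H<30)&(S>190)&(V>120),'orange':(H>5)&(H<14)&(S>210)&(V>150),'dark':(V<65)&(S<110),
     'brush':(H<13)&(S>90)&(V<150)&(V>60),'blue':(H>98)&(H<120)&(S>120)}
    for k,m in rs.items():
        b=blob(m)
        if b is None: continue
        v,u=np.nonzero(b); p=world(s,u,v); out[k]=p
        if dbg: print(k,len(u),'px',u.mean().round(),v.mean().round(),'ctr',np.median(p,0).round(3),'min',p.min(0).round(3),'max',p.max(0).round(3))
    return out
E
python3 - <<'E'
from m import *
for n in('scene','top'):
    print(n); s=dict(np.load(f'pics/{n}0.npz'))
    o=measure(s)
    if 'yellow' in o:
        p=np.vstack([o['yellow']]); c=p.mean(0); U,S,Vt=np.linalg.svd(p-c); nn=Vt[2]*np.sign(Vt[2,2]); print('normal',nn,'tilt',np.arccos(nn[2]),'yaw',np.degrees(np.arctan2(-nn[0],nn[1])), 'c',c)
s=dict(np.load('pics/top0.npz'))
# board hand corners
u=[304,284,337,351];v=[190,258,272,205]
for h in (.013,):
    pts=[]
    d=s['z_map'][np.array(v),np.array(u)]
    print(world(s,u,v).round(3))
for r in range(180,300,12):
    pass
# height map slice
print(world(s,np.arange(290,410,6),230+ (np.arange(290,410,6)-290)*.22).round(3))
E
```

```text
scene
dark 9027 px 422.0 61.0 ctr [-0.052  0.063  0.246] min [-2.158 -2.059 -0.76 ] max [0.957 0.786 0.672]
brush 1106 px 376.0 257.0 ctr [0.493 0.484 0.045] min [0.392 0.426 0.016] max [0.957 0.786 0.672]
blue 1491 px 188.0 43.0 ctr [ 0.278 -1.266 -0.049] min [ 0.173 -1.511 -0.185] max [0.957 0.786 0.672]
top
yellow 2113 px 371.0 246.0 ctr [ 0.463 -0.117  0.075] min [ 0.379 -0.212  0.012] max [0.549 0.175 0.895]
orange 116 px 398.0 253.0 ctr [ 0.451 -0.154  0.122] min [ 0.428 -0.22  -0.003] max [0.475 0.175 0.895]
dark 65 px 127.0 232.0 ctr [0.498 0.401 0.107] min [0.493 0.4   0.023] max [0.502 0.404 0.162]
brush 972 px 285.0 109.0 ctr [0.79  0.06  0.039] min [ 0.475  0.03  -0.002] max [0.862 0.175 0.895]
blue 4 px 152.0 216.0 ctr [0.531 0.349 0.11 ] min [0.53  0.348 0.109] max [0.532 0.351 0.11 ]
normal [-0.35722802 -0.91879234  0.16795468] tilt 1.4020418235424796 yaw 158.753834213584 c [ 0.46724324 -0.11478517  0.07675349]
[[ 0.598  0.016  0.012]
 [ 0.438  0.065 -0.002]
 [ 0.475  0.175  0.895]
 [ 0.562 -0.096  0.009]]
[[ 0.504  0.05   0.006]
 [ 0.5    0.037  0.015]
 [ 0.497  0.023  0.012]
 [ 0.475  0.175  0.895]
 [ 0.491 -0.005  0.013]
 [ 0.488 -0.019  0.014]
 [ 0.485 -0.033  0.013]
 [ 0.482 -0.047  0.014]
 [ 0.475  0.175  0.895]
 [ 0.475 -0.072  0.023]
 [ 0.472 -0.083  0.032]
 [ 0.469 -0.092  0.046]
 [ 0.467 -0.102  0.057]
 [ 0.464 -0.111  0.071]
 [ 0.461 -0.12   0.082]
 [ 0.459 -0.129  0.092]
 [ 0.456 -0.136  0.105]
 [ 0.454 -0.145  0.114]
 [ 0.451 -0.153  0.124]
 [ 0.444 -0.219  0.001]]
```

```bash
cat >> m.py <<'E'
def ok(p): return p[(p[:,2]<.3)&(p[:,2]>-.02)]
E
python3 - <<'E'
from m import *
s=dict(np.load('pics/top0.npz'))
o=measure(s,0)
p=ok(o['yellow']); 
for _ in range(3):
    c=p.mean(0); Vt=np.linalg.svd(p-c)[2]; n=Vt[2]*np.sign(Vt[2,2]); r=(p-c)@n; p=p[abs(r)<.004]
print('n',n,'leaf angle',np.arccos(n[2]),'res',r.std(),'yaw',np.degrees(np.arctan2(n[0],-n[1])))
# all board pts: white page + bars + dark: pixels in z 8..17mm near guide
v,u=np.mgrid[170:300,270:420]; u=u.ravel();v=v.ravel(); P=world(s,u,v)
f=s['frame'][v,u].astype(int)
m=(P[:,2]>.006)&(P[:,2]<.022)
hull=cv2.minAreaRect(P[m][:,:2].astype(np.float32)*1000); print(hull, m.sum()); print(cv2.boxPoints(hull))
wh=(f.min(1)>140)&m; print('white',cv2.minAreaRect(P[wh][:,:2].astype(np.float32)*1000))
orr=ok(o['orange']); orr=orr[orr[:,2]>.08]; print('tab',orr.mean(0),orr[orr[:,2].argmax()])
a=np.arctan2(n[0],-n[1]); gx=np.array([np.cos(a),np.sin(a)]); gy=np.array([-gx[1],gx[0]])
print('gx',gx,'yellow x range',(p[:,:2]@gx).min(),(p[:,:2]@gx).max(),'orange x mean',(orr[:,:2]@gx).mean())
# board extent along gy
q=P[m][:,:2]@gy; qx=P[m][:,:2]@gx; print('gy pct',np.percentile(q,[.5,1,99,99.5]),'gx',np.percentile(qx,[.5,1,99,99.5]))
# spine: plane at z=.0165+2.5mm normal offset
d=(n@c); # n.p=d ; hinge axis mid-plane: n.p=d-.0025
# n = -sin*gy + cos*z
sn=-(n[:2]@gy); print('spine gy coordinate', (n[2]*.0165-(d-.0025))/sn, 'tilt',np.arctan2(sn,n[2]))
b=ok(o['brush']); print('brush',b.min(0),b.max(0))
E
```

```text
n [0.23579343 0.74210891 0.62743592] leaf angle 0.8925404073505275 res 0.0012602980878576669 yaw 162.37316438809003
((484.05487060546875, -74.91180419921875), (250.84776306152344, 170.14918518066406), 72.5199966430664) 4432
[[ 365.23492  -168.98973 ]
 [ 527.5269   -220.09795 ]
 [ 602.8748     19.166122]
 [ 440.58282    70.27434 ]]
white ((483.6007995605469, -75.19992065429688), (241.06903076171875, 161.10983276367188), 72.77722930908203)
tab [ 0.45233395 -0.15286282  0.12209845] [ 0.436957   -0.14989526  0.12928857]
gx [-0.95304894  0.3028163 ] yellow x range -0.5563578735947277 -0.40942082799096263 orange x mean -0.47738574356349217
gy pct [-0.20005365 -0.19950156  0.04705624  0.04847936] gx [-0.56776333 -0.56706385 -0.40026892 -0.39978804]
spine gy coordinate -0.0735550845989547 tilt 0.8925404073505274
brush [ 0.71578736  0.03030755 -0.00192841] [0.86222167 0.08833256 0.04421553]
```

The fit gives a guide centre of about (0.484, -0.075), guide yaw of about -17.5°, and a leaf angle of about 0.89. I'll push with shut fingers and the jaw axis along the spine, moving above the caddy first.

Request:
play_rows:
  series:
    - [0,0.02,0.011,-0.01,8]
    - [0,0.04,0.022,-0.02,16]
    - [0,0.06,0.033,-0.03,24]
    - [0,0.08,0.044,-0.03,32]
    - [0,0.1,0.055,-0.03,40]
    - [0,0.12,0.066,-0.03,48]
    - [0,0.14,0.077,-0.03,56]
    - [0,0.16,0.088,-0.03,64]
    - [0,0.18,0.099,-0.03,72]
    - [0,0.2,0.109,-0.03,80]

```text
clock: 1.1
tool_pos: [0.3955, 0.4509, 0.3218]
orientation: [180.0, -0.0, -102.0]
force: [-0.4, -0.3, 0.8]
opening: 0.0134
```

```bash
cat > go.py <<'E'
from h import *
import sys
from scipy.spatial.transform import Rotation as Ro
C=np.array([.484,-.0745]);gy=np.array([.301,.954]);gx=np.array([.954,-.301])
def go(*targets,yaw=-107.5):
    o=get_obs(); R=Ro.from_euler('xyz',o['orientation'],degrees=True)
    print('t',o['clock'],'pos',o['tool_pos'].round(4),'rpy',o['orientation'].round(2),'F',o['force'].round(2),'q',o['joint_pos'].round(1),'open',round(o['opening'],4))
    g=o['tool_pos'][:2]-C; print('guide frame x,y',(g@gx).round(4),(g@gy).round(4),'tip z',round(o['tool_pos'][2]-.066,4),'spin needed',((o['orientation'][2]-yaw+180)%360-180).round(2))
    for x,y,tz in targets:
        w=np.append(C+gx*x+gy*y,tz+.066); print((x,y,tz),'->',R.inv().apply(w-o['tool_pos']).round(4))
E
python3 -c "
from go import *
go((0,-.2,.234),(0,-.2,.104))"
```

```text
t 1.1 pos [0.3955 0.4509 0.3218] rpy [ 1.7998e+02 -4.0000e-02 -1.0203e+02] F [-0.42 -0.34  0.8 ] q [ 67.4  12.5  -6.6  -0.  -70.9 -79.4] open 0.0134
guide frame x,y -0.2426 0.4746 tip z 0.2558 spin needed 5.47
(0, -0.2, 0.234) -> [ 0.6946 -0.177   0.0222]
(0, -0.2, 0.104) -> [ 0.6945 -0.177   0.1522]
```

Request:
play_rows:
  series:
    - [0,0.035,-0.009,0,1]
    - [0,0.07,-0.018,0,2]
    - [0,0.11,-0.027,0,3]
    - [0,0.15,-0.037,0,4]
    - [0,0.19,-0.047,0,5.5]
    - [0,0.23,-0.058,0,5.5]
    - [0,0.27,-0.069,0,5.5]
    - [0,0.31,-0.079,0,5.5]
    - [0,0.35,-0.089,0,5.5]
    - [0,0.38,-0.097,0,5.5]

```text
clock: 2.1
tool_pos: [0.4123, 0.058, 0.3221]
orientation: [180.0, 0.0, -107.2]
force: [0.6, -0.1, 0.0]
opening: 0.0006
```

```bash
python3 -c "
from go import *
go((0,-.2,.234),(0,-.2,.104))"
```

```text
t 2.1 pos [0.4123 0.058  0.3221] rpy [ 1.8000e+02  1.0000e-02 -1.0722e+02] F [ 0.63 -0.1   0.03] q [ 35.4  -6.2 -26.7  -0.  -69.5 -52.6] open 0.0006
guide frame x,y -0.1083 0.1048 tip z 0.2561 spin needed 0.28
(0, -0.2, 0.234) -> [ 0.3054 -0.1067  0.0221]
(0, -0.2, 0.104) -> [ 0.3054 -0.1067  0.1521]
```

Request:
play_rows:
  series:
    - [0,0.035,-0.013,0,0]
    - [0,0.07,-0.026,0,0]
    - [0,0.105,-0.039,0,0]
    - [0,0.14,-0.051,0,0]
    - [0,0.175,-0.063,0,0]
    - [0,0.21,-0.075,0,0]
    - [0,0.245,-0.087,0,0]
    - [0,0.28,-0.099,0,0]
    - [0,0.305,-0.107,0,0]
    - [0,0.305,-0.107,0,0]

```text
clock: 3.1
tool_pos: [0.4246, -0.2653, 0.3213]
orientation: [179.9, -0.0, -107.4]
force: [0.1, 0.4, -0.6]
opening: 0.0003
```

Request:
play_rows:
  series:
    - [0,0,0,0.03,0]
    - [0,0,0,0.06,0]
    - [0,0,0,0.09,0]
    - [0,0,0,0.12,0]
    - [0,0,0,0.14,0]
    - [0,0,0,0.152,0]
    - [0,0,0,0.152,0]

```text
clock: 3.8
tool_pos: [0.4243, -0.2624, 0.1688]
orientation: [179.8, -0.0, -107.2]
force: [-0.7, -0.3, -0.4]
opening: 0.0003
```

```bash
python3 -c "
from go import *
go((0,-.1,.104),(0,0,.104))
for n in('top','scene'):
  s=snapshot(n);save(s,n+'1.png')"
```

```text
t 3.8 pos [ 0.4243 -0.2624  0.1688] rpy [ 1.7983e+02 -1.0000e-02 -1.0720e+02] F [-0.72 -0.32 -0.41] q [ -9.1  11.  -30.6  -0.  -48.5  -8. ] open 0.0003
guide frame x,y -0.0004 -0.1972 tip z 0.1028 spin needed 0.3
(0, -0.1, 0.104) -> [-0.0971 -0.001  -0.0012]
(0, 0, 0.104) -> [-0.1972 -0.0015 -0.0012]
```

View pics/scene1.png

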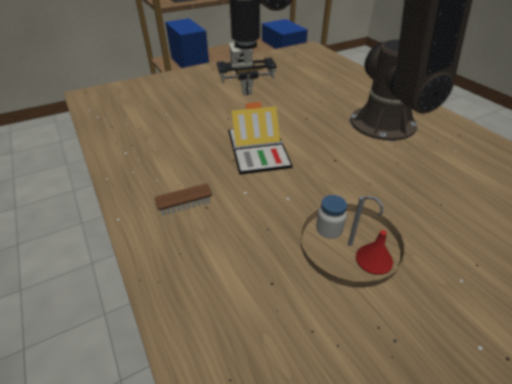

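View pics/top1.png

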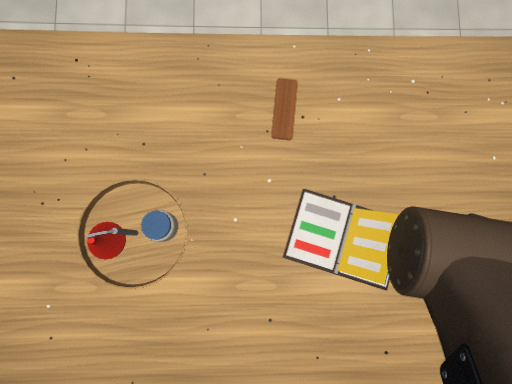

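The scene view shows the shut fingers at (247,85), just outside the orange tab at (254,105), with nothing else moved. I'll start the push slowly.

Request:
play_rows:
  series:
    - [0,-0.03,-0.001,0,0]
    - [0,-0.06,-0.001,0,0]
    - [0,-0.085,-0.001,0,0]
    - [0,-0.095,-0.001,0,0]
    - [0,-0.105,-0.001,0,0]
    - [0,-0.115,-0.001,0,0]
    - [0,-0.125,-0.001,0,0]
    - [0,-0.135,-0.001,0,0]
    - [0,-0.145,-0.001,0,0]
    - [0,-0.155,-0.001,0,0]

```text
clock: 4.9
tool_pos: [0.472, -0.1144, 0.17]
orientation: [180.0, 0.0, -107.2]
force: [-0.1, -1.5, 1.3]
opening: 0.0007
```

```bash
python3 -c "
from go import *
go((0,0,.104))
for n in('top','scene'):
  s=snapshot(n);save(s,n+'2.png')"
```

```text
t 4.9 pos [ 0.472  -0.1144  0.17  ] rpy [ 179.98    0.   -107.22] F [-0.11 -1.51  1.3 ] q [  9.6   9.7 -32.2  -0.  -48.2 -26.8] open 0.0007
guide frame x,y 0.0005 -0.0417 tip z 0.104 spin needed 0.28
(0, 0, 0.104) -> [-0.0417  0.0003 -0.    ]
```

View pics/scene2.png

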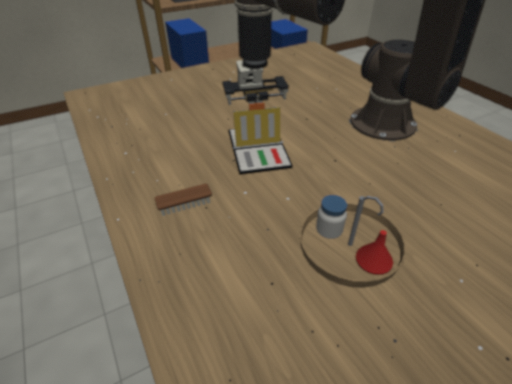

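View pics/top2.png

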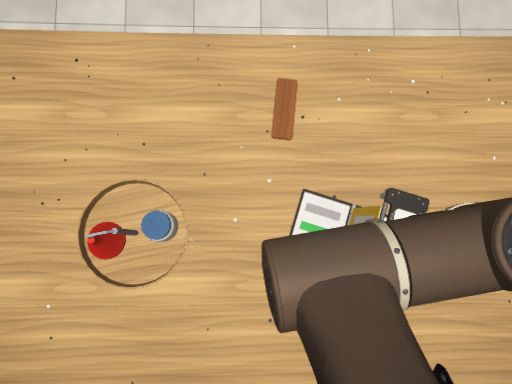

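The scene view shows the leaf rising, with its tab at (257,107) against the fingers and the board still in place. I'll carry on past upright.

Request:
play_rows:
  series:
    - [0,-0.008,0,0,0]
    - [0,-0.016,0,0,0]
    - [0,-0.024,0,0,0]
    - [0,-0.03,0,0,0]
    - [0,-0.036,0,0,0]
    - [0,-0.042,0,0,0]
    - [0,-0.048,0,0,0]
    - [0,-0.054,0,0,0]
    - [0,-0.06,0,0,0]
    - [0,-0.06,0,0,0]

```text
clock: 6.0
tool_pos: [0.49, -0.057, 0.1702]
orientation: [-180.0, 0.0, -107.2]
force: [0.5, -0.4, -0.1]
opening: 0.0006
```

```bash
python3 -c "
from go import *
go((0,0.04,.09),(0,.06,.08),(0,.075,.065),(0,.085,.045),(0,.09,.03),(0,.09,.018))
for n in('top','scene'):
  s=snapshot(n);save(s,n+'3.png')"
```

```text
t 6.0 pos [ 0.49   -0.057   0.1702] rpy [-1.7998e+02  2.0000e-02 -1.0716e+02] F [ 0.45 -0.44 -0.14] q [ 16.2  10.3 -31.3  -0.  -48.3 -33.4] open 0.0006
guide frame x,y 0.0005 0.0185 tip z 0.1042 spin needed 0.34
(0, 0.04, 0.09) -> [-0.0216  0.0004  0.0142]
(0, 0.06, 0.08) -> [-0.0416  0.0002  0.0242]
(0, 0.075, 0.065) -> [-0.0566  0.0002  0.0393]
(0, 0.085, 0.045) -> [-0.0666  0.0001  0.0593]
(0, 0.09, 0.03) -> [-0.0716  0.0001  0.0743]
(0, 0.09, 0.018) -> [-0.0716  0.0001  0.0863]
```

View pics/scene3.png

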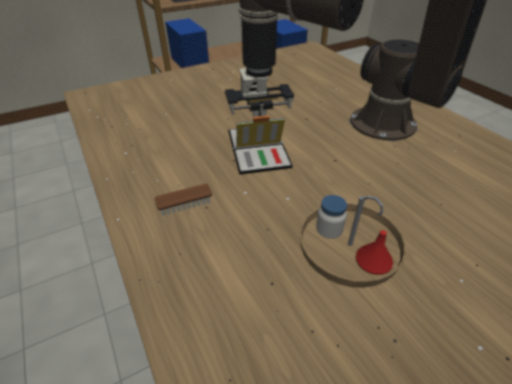

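The leaf is past upright: its tab is at (261,121), the shaded yellow face now faces the bare half, and the fingers are behind it. Next I'll follow the arc over and down.

Request:
play_rows:
  series:
    - [0,-0.006,0,0.002,0]
    - [0,-0.011,0,0.004,0]
    - [0,-0.0165,0,0.007,0]
    - [0,-0.022,0,0.011,0]
    - [0,-0.0275,0,0.015,0]
    - [0,-0.033,0,0.019,0]
    - [0,-0.0385,0,0.024,0]
    - [0,-0.0425,0,0.029,0]
    - [0,-0.0465,0,0.035,0]
    - [0,-0.0505,0,0.04,0]

```text
clock: 7.1
tool_pos: [0.5045, -0.0093, 0.1296]
orientation: [180.0, -0.0, -107.2]
force: [0.1, -0.2, 0.6]
opening: 0.0006
```

```bash
python3 -c "
from go import *
go((0,.073,.058),(0,.082,.032),(0,.082,.019))
for n in('top','scene'):
  s=snapshot(n);save(s,n+'4.png')"
```

```text
t 7.1 pos [ 0.5045 -0.0093  0.1296] rpy [ 1.7999e+02 -1.0000e-02 -1.0720e+02] F [ 0.08 -0.18  0.6 ] q [ 21.3  14.5 -32.5  -0.  -43.  -38.5] open 0.0006
guide frame x,y -0.0001 0.0684 tip z 0.0636 spin needed 0.3
(0, 0.073, 0.058) -> [-0.0046 -0.0001  0.0056]
(0, 0.082, 0.032) -> [-0.0136 -0.0001  0.0316]
(0, 0.082, 0.019) -> [-0.0136 -0.0001  0.0446]
```

View pics/scene4.png

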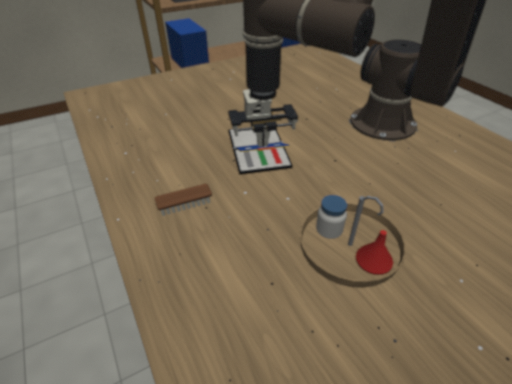

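The leaf is leaning over on the +y side, with its blue edge at (262,148) under the fingertips. I'll press it down gently.

Request:
play_rows:
  series:
    - [0,-0.004,0,0.005,0]
    - [0,-0.007,0,0.011,0]
    - [0,-0.01,0,0.018,0]
    - [0,-0.012,0,0.025,0]
    - [0,-0.0135,0,0.031,0]
    - [0,-0.0135,0,0.036,0]
    - [0,-0.0135,0,0.04,0]
    - [0,-0.0135,0,0.043,0]
    - [0,-0.0135,0,0.045,0]
    - [0,-0.0135,0,0.045,0]

```text
clock: 8.2
tool_pos: [0.5085, 0.0032, 0.0851]
orientation: [180.0, -0.0, -107.2]
force: [-0.2, 0.6, 0.0]
opening: 0.0006
```

```bash
python3 -c "
from go import *
go((0,.082,.017))"
```

```text
t 8.2 pos [0.5085 0.0032 0.0851] rpy [ 1.7999e+02 -1.0000e-02 -1.0721e+02] F [-0.18  0.59  0.03] q [ 22.5  18.7 -34.4   0.  -36.8 -39.7] open 0.0006
guide frame x,y -0.0001 0.0815 tip z 0.0191 spin needed 0.29
(0, 0.082, 0.017) -> [-0.0005 -0.0001  0.0021]
```

Not pressing yet, so I'll go down in millimetre steps.

Request:
play_rows:
  series:
    - [0,0,0,0.001,0]
    - [0,0,0,0.002,0]
    - [0,0,0,0.002,0]
    - [0,0,0,0.002,0]

```text
clock: 8.6
tool_pos: [0.5086, 0.0033, 0.0846]
orientation: [-180.0, 0.0, -107.2]
force: [-5.7, 0.6, 17.4]
opening: 0.0004
```

The 17 N reaction shows it is against the stop. I'll lift straight off and clear out of view.

Request:
play_rows:
  series:
    - [0,0,0,-0.002,0]
    - [0,0,0,-0.008,0]
    - [0,0,0,-0.02,0]
    - [0,0,0,-0.04,0]
    - [0,0,0,-0.07,0]
    - [0,0,0,-0.1,0]
    - [0,0,0,-0.13,0]
    - [0,0,0,-0.16,0]
    - [0,0,0,-0.19,0]
    - [0,0,0,-0.22,0]

```text
clock: 9.6
tool_pos: [0.5081, 0.0031, 0.3054]
orientation: [-180.0, 0.0, -107.2]
force: [0.9, -0.1, -0.7]
opening: 0.0005
```

Request:
play_rows:
  series:
    - [0,0.03,0,0,0]
    - [0,0.06,0,0,0]
    - [0,0.1,0,0,0]
    - [0,0.14,0,0,0]
    - [0,0.18,0,0,0]
    - [0,0.22,0,0,0]
    - [0,0.26,0,0,0]
    - [0,0.29,0,0,0]
    - [0,0.31,0,0,0]
    - [0,0.31,0,0,0]

```text
clock: 10.6
tool_pos: [0.4157, -0.2946, 0.3038]
orientation: [-180.0, -0.0, -107.4]
force: [-0.7, 0.2, 0.1]
opening: 0.0004
```

Run:
```python
from m import *
s=snapshot('scene');save(s,'scene5.png')
s=snapshot('top');save(s,'top5.png')
v,u=np.mgrid[170:300,270:420]; u=u.ravel();v=v.ravel(); P=world(s,u,v)
m=(P[:,2]>.006)&(P[:,2]<.03)
r=cv2.minAreaRect(P[m][:,:2].astype(np.float32)*1000);print(r)
o=measure(s); 
for k in('blue','orange','yellow'):
    if k in o: p=ok(o[k]); print(k,len(p),np.percentile(p[:,2],[1,50,99]))
f=s['frame'][v,u].astype(int); b=(f[:,2]>f[:,0]+50)&(P[:,2]<.1)&(P[:,2]>0); q=P[b]
print('blue',b.sum()); 
if b.sum()>50:
    c=q.mean(0);n=np.linalg.svd(q-c)[2][2];n*=np.sign(n[2]);print(c,n,'tilt',np.arccos(n[2]),np.percentile(q[:,2],[2,50,98]))
print(get_obs()['force'],get_obs()['qvel'])
```

```text
((503.9886779785156, -73.46743774414062), (265.7691650390625, 206.8994140625), 72.6495590209961)
dark 558 px 506.0 261.0 ctr [ 0.46  -0.035  0.599] min [ 0.435 -0.042  0.58 ] max [0.49  0.175 0.895]
brush 986 px 285.0 109.0 ctr [0.789 0.061 0.039] min [ 0.475  0.031 -0.003] max [0.861 0.175 0.895]
blue 2849 px 321.0 232.0 ctr [ 0.496 -0.024  0.019] min [ 0.414 -0.093  0.01 ] max [0.588 0.175 0.895]
blue 2839 [0.01520935 0.01931161 0.02306398]
blue 2969
[ 0.50116223 -0.01856622  0.01931387] [3.09027093e-06 2.20060701e-03 9.99997579e-01] tilt 0.0022006109549170694 [0.01623361 0.0193097  0.02258096]
[-0.39009526 -0.29885116 -0.56236248] [ 1.38241107 -0.20584619 -0.30712976 -0.06216663  0.23404814 -0.26892359]
```

View pics/top5.png

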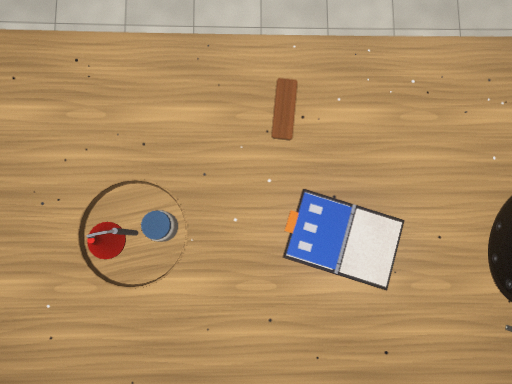

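View pics/scene5.png

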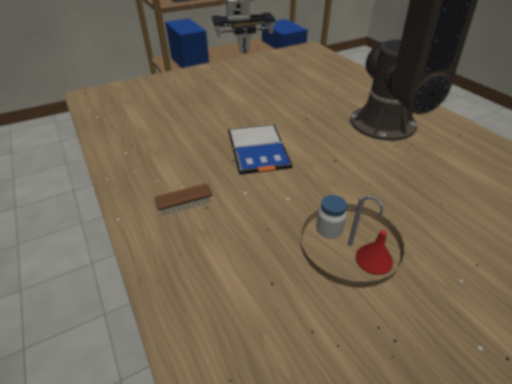

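The leaf lies flat with its blue face up (top view (320,232)), the board corners are on the same pixels as before, and the other items haven't moved. I'll hand it in now.

```bash
python3 -c "
from h import *
print(close_job())"
```

```text
the job is handed in; nothing more can be done
None
```

I turned the page and handed the job in at about 10.7 s of the 42 s allowed. The hand-in reports no verdict, so these are my own last checks.

**What I did:** I kept the fingers shut and pushed the tab with the outside of the fingers, from about 0.89 rad up past upright. Planned leaf speed was about 0.7 rad/s; I had no direct reading of it. The fingertips then followed the leaf down and pressed it onto its stop with about 17 N. After that I lifted straight off and moved clear.

**Last checks:**
- **Leaf:** it lies with its blue face up at a height of 19.3 mm (19 mm expected), tilted about 0.002 rad.
- **Guide:** its corners are on the same top-view pixels as at the start.
- **Other items:** the brush is within about 1 mm of where it was. The jar and funnel look unmoved in both views, though I did not measure them.
- **Robot:** it touches nothing.

**One disagreement:** an automatic rectangle fit to the guide outline came out at 266 x 207 mm, centred about 20 mm away, against 251 x 170 mm at the start. I put this down to the tab, which now sticks out past the board on that side, and to depth noise at the edges. I relied on the corner pixels instead.

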